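Close up the tape row and stack it to a pyramid

TASK

Restock the steel tape trough. First push the yellow sliding stop in until the three red rolls stand closed up without gaps against the fixed end plate; then set the two blue rolls from the carton into the two gaps on top of the reds, and the green roll into the gap on top of the blues, every roll with its axis across the trough and its faces in line with the row below. Leave the stop closed up, and leave everything else on the bench where it lies.

Things in the scene. Friction and masses are not known exactly. Their poses are not given: they have to be found in the camera images.
- trough: Galvanised steel trough screwed to the bench: straight channel, floor 3 mm thick, inner width 54, side lips 18 high. Origin on the bench under the middle of the closed-up red row; x across the trough (axis of the rolls lying in it), y along it towards the sliding stop, z up. When closed up, the red rolls' centres are at x 0, y -71, 0, 71, z 38.5 mm.
- end_plate (a point): Middle of the inner face of the trough's fixed end plate (60 wide, 60 high, bare steel), 30 mm above the bench, at the trough's y = -106.5 mm. The red rolls are closed up against it.
- gap_1 (a point): Where a roll's centre comes when it sits in the gap between the closed-up red_1 and red_2: trough x 0, y -35.5, z 100 mm.
- gap_2 (a point): Where a roll's centre comes when it sits in the gap between the closed-up red_2 and red_3: trough x 0, y 35.5, z 100 mm.
- peak (a point): Where the green roll's centre comes on the two blue rolls: trough x 0, y 0, z 161.5 mm.
- stop (a joint): Yellow sliding stop of the trough: upright plate 50 wide, 4 thick, 58 high, on a foot 6 high reaching 34 mm out behind it. 0 m: fully open; grows as it slides along the trough's -y; 0.040 when the three reds are closed up (they then stop it). Friction holds it where it is left; it slides at about 6 N, a little more with the rolls.
- stop_push (a point): Middle of the outer face (away from the rolls) of the stop's plate, 38 mm above the bench; moves with the stop. Push here along the trough's -y, e.g. with closed fingertips let down behind the plate. Two gussets behind it, up to 28 mm above the bench, stand 42 mm apart at its edges.
- red_1: Red roll of wide insulating tape, 71 diameter, 50 wide, about 200 g, a solid cylinder with flat faces covered by a card ring and a paper disc; lies on its rim in the trough. Origin at its centre; x: its axis (it may have rolled about x). Nearest the fixed end plate.
- red_2: Red roll of wide insulating tape, 71 diameter, 50 wide, about 200 g, a solid cylinder with flat faces covered by a card ring and a paper disc; lies on its rim in the trough. Origin at its centre; x: its axis (it may have rolled about x). The middle one.
- red_3: Red roll of wide insulating tape, 71 diameter, 50 wide, about 200 g, a solid cylinder with flat faces covered by a card ring and a paper disc; lies on its rim in the trough. Origin at its centre; x: its axis (it may have rolled about x). Nearest the sliding stop.
- blue_1: Blue roll of wide insulating tape, the same size as the red ones (71 diameter, 50 wide, about 200 g, solid, flat faces); stands on its rim in the carton with its centre 38.5 above the bench. Origin at its centre; x: its axis, level (it may have rolled about x). Best gripped from above across its two flat faces, 50 mm apart. The two blue rolls are alike.
- blue_2: Blue roll of wide insulating tape, the same size as the red ones (71 diameter, 50 wide, about 200 g, solid, flat faces); stands on its rim in the carton with its centre 38.5 above the bench. Origin at its centre; x: its axis, level (it may have rolled about x). Best gripped from above across its two flat faces, 50 mm apart. The two blue rolls are alike.
- green: Green roll of wide insulating tape, the same size as the red ones (71 diameter, 50 wide, about 200 g, solid, flat faces); stands on its rim in the carton with its centre 38.5 above the bench. Origin at its centre; x: its axis, level (it may have rolled about x). Best gripped from above across its two flat faces, 50 mm apart.
- carton: Flat cardboard delivery tray, 140 x 274, with a 12 high edge, fixed to the bench; three rolls stand in a row along its y, 86 apart, each chocked between two card ribs 13 high that run along x. Origin under its centre on the bench surface, z up.
- tester: Bystander: yellow voltage-tester screwdriver, 190 long, lying flat. Origin at or near its middle, on its underside.
- stripper: Bystander: wire stripper, black head and orange handles, about 190 long, lying flat. Origin at or near its middle, on its underside.
- pliers: Bystander: pliers, dark steel head and orange handles, about 190 long, lying flat. Origin at or near its middle, on its underside.
- tape_black: Bystander: ordinary narrow black tape roll lying flat, 66 diameter, 19 high. Origin at or near its middle, on its underside.
- tape_yellow: Bystander: ordinary narrow yellow tape roll lying flat, 66 diameter, 19 high. Origin at or near its middle, on its underside.
- switch_plate: Bystander: white square wall switch, 80 x 80 x 15, lying flat. Origin at or near its middle, on its underside.
- lamp: Bystander: glass bulb in a white ceramic holder, 72 diameter, 122 high, standing upright. Origin at or near its middle, on its underside.

How it is judged (in metres and radians):
On the way, in this order (a step that is already met when the one before it is completed fails the run):
1. the sliding stop has closed up the row of red rolls (joint stop above 0.036 m) (value of joint stop above 0.036 m), for 0.2 s.
2. both blue rolls sit in the two gaps on the closed red row (value of joint stop above 0.036 m and ((x of blue_1 in the frame of trough between -0.008 and 0.008 m and y of blue_1 in the frame of trough between -0.0415 and -0.0295 m and z of blue_1 in the frame of trough between 0.0965 and 0.1035 m and angle between the x axis of each of blue_1, blue_2 and the x axis of trough, either way round below 0.12 rad and x of blue_2 in the frame of trough between -0.008 and 0.008 m and y of blue_2 in the frame of trough between 0.0295 and 0.0415 m and z of blue_2 in the frame of trough between 0.0965 and 0.1035 m) or (x of blue_1 in the frame of trough between -0.008 and 0.008 m and y of blue_1 in the frame of trough between 0.0295 and 0.0415 m and z of blue_1 in the frame of trough between 0.0965 and 0.1035 m and angle between the x axis of each of blue_1, blue_2 and the x axis of trough, either way round below 0.12 rad and x of blue_2 in the frame of trough between -0.008 and 0.008 m and y of blue_2 in the frame of trough between -0.0415 and -0.0295 m and z of blue_2 in the frame of trough between 0.0965 and 0.1035 m))), for 0.2 s.
At the end, for the whole second after the job is handed in: Stop still closed up (within 4 mm), reds on the trough floor, a blue roll in each gap between reds and the green in the gap between the blues, each within 6 mm along, 3.5 mm in height and 8 mm across the trough, axis within 0.12 rad of the trough's x; all six rolls at rest (all of step 2 and x of green in the frame of trough between -0.008 and 0.008 m and y of green in the frame of trough between -0.006 and 0.006 m and z of green in the frame of trough between 0.158 and 0.165 m and angle between the x axis of green and the x axis of trough, either way round below 0.12 rad and z of each of red_1, red_2, red_3 in the frame of trough below 0.043 m and linear speed of each of red_1, red_2, red_3, blue_1, blue_2, green below 0.02 m/s); the robot touches nothing.
It fails at once if another thing on the bench is moved by more than 25 mm (distance of any of tester, stripper, pliers, tape_black, tape_yellow, switch_plate, lamp from where it was at the start of the episode above 0.025 m).
It also fails if it takes over 70 s, if anything falls off the work surface, if the arm or the gripper's body presses on something with over 40 N, if the wrist force passes 120 N, or if a joint passes its speed limit or range.

ROBOT

A 6-joint arm with a two-finger parallel gripper is mounted at the origin on the work surface. World frame = base frame: x ahead of the robot, y to its left, z up, the work surface at z = 0. Lengths are in m, angles in degrees, forces in N, time in s.
With the tool pointing down it reaches from about 0.3 to 0.75 m from the base axis. Payload 8.5 kg.
Tool frame: the origin (TCP) lies on the centre line of the jaws, within the pads' length; the fingertips stand 11 mm ahead of it and the grasp point (between the pads) lies 8 mm behind it; z points along the fingers, y is the line along which they close (so a half turn about z gives the same grasp; the last joint's range is limited). The gripper opens to 85 mm and grips with 20 to 120 N. Pads are 22 mm wide; open, the fingers measure 114 mm over their backs; the gripper's body (76 mm by 85 mm) begins 54 mm behind the grasp point. The pads swing forward as they close: fully open they stand 13 mm farther back than shut.
Start: joints at [-83.268, 21.807, 74.336, -0, 83.858, -12.336], TCP at [0.18, -0.52, 0.242] pointing down, gripper open.
Joint ranges: [-178.18, 178.18], [-50.72, 133.34], [12.68, 142.11], [-81.47, 261.47], [9.98, 163.14], [-165.26, 165.26]. Speed limits (degrees/s): [136.94, 136.94, 180, 180, 180, 180].

INTERFACE

Orientations are given as a 3x3 rotation matrix whose columns are the frame's x, y, z axes.
In Python, from rig import env gives the robot as it stands.
- The arm moves only by the shell command python3 nudge.py 'ROWS' [FORCE]. ROWS is a JSON list of rows, 1 to 10 of them, each written [[dx, dy, dz], turn, opening]: dx, dy, dz in m, then a turn about the tool's z in degrees, then the finger opening in m; each row shifts and turns the commanded pose from where the row before left it, along the tool's axes as they then stand; what a row does not reach is not made up. A row lasts 1/10 s, in which the tool goes at most 0.05 m and 8.59 degrees, less where a joint would pass 70% of its speed; a pose out of reach is approached as far as the arm can. The fingers move at their own pace and stop on an object; FORCE is the grip in N (left out, the last holds). Time passes only in rows, so rows that do not move let the fingers close. It prints the time, the measured TCP pose, the force, the opening and the grip force at its end. Input that does not fit is refused with a message, and nothing moves.
- env.observe(): the state, without advancing time (a new reading comes with each control period).
- env.get_image(name): name is "side" or "top"; returns a dict with "pixels" (400x640x3 uint8, red, green, blue), "K" (3x3 intrinsics, pixels), "distortion" ([k1, k2, p1, p2, k3] as OpenCV has them; the pictures are not rectified), "extrinsics" (4x4, takes a point from world to camera coordinates). Camera axes: x right, y down, z forward; pixel columns grow to the right and rows downward; lengths in m; the calibration is good to about 2 mm. A picture is of the moment at which its call begins. There is no depth.
- env.close_job(): hands the job in; it is judged then, once.
The state is a dict: "time_s": time; "q": joint angles; "qvel": joint speeds; "joint_efforts": joint torques, N m; "position": TCP position; "tool_rot": TCP orientation; "ft_force": force on the tool from outside, world axes, zero at the start; "wrist_torque": the same for the moment, N m; "grip_width": finger opening in m; "gripper_force": force on a finger pad.
Only numpy, scipy, OpenCV 4.12 (cv2) and the standard library are available. Lean on these libraries where they do the work, as an engineer would, in place of code of your own. Each camera call takes 0.05 s, during which the arm holds its last target. There are 200 camera calls.

## Working session

There is one attempt and no reset: what is moved stays moved. The work goes in short steps, Python scripts to look and compute and a shell command to move; the robot and the scene stay as the last step left them, time stands still between calls to the robot, and variables do not carry over. Pictures are saved under pics/ and viewed, at most 10 in all, crops included, and the job is handed in when it is done.

```bash
ls; mkdir -p pics
python3 - <<'E'
from rig import env
import cv2,numpy as np
o=env.observe()
print(o['time_s'],o['position'],np.round(o['tool_rot'],3),o['grip_width'])
for n in('top','side'):
    i=env.get_image(n);cv2.imwrite(f'pics/{n}0.png',i['pixels'][:,:,::-1])
    print(n,np.round(i['K'],1).tolist(),i['distortion'],np.round(i['extrinsics'],4).tolist())
E
```

```text
nudge.py
pics
rig.py
0.0 [ 0.1796446  -0.51953673  0.24170998] [[ 0.945  0.327 -0.   ]
 [ 0.327 -0.945  0.001]
 [ 0.    -0.001 -1.   ]] 0.08565704471701703
top [[471.4, 0.0, 314.5], [0.0, 471.4, 199.7], [0.0, 0.0, 1.0]] [-0.03962834  0.          0.          0.          0.        ] [[-0.02, -0.9998, 0.0016, 0.0214], [-0.9936, 0.0197, -0.1113, 0.5759], [0.1112, -0.0038, -0.9938, 1.6447], [0.0, 0.0, 0.0, 1.0]]
side [[386.4, 0.0, 323.6], [0.0, 386.4, 199.3], [0.0, 0.0, 1.0]] [-0.08533581  0.          0.          0.          0.        ] [[-0.9297, -0.368, 0.0158, 0.5195], [-0.2726, 0.6586, -0.7014, 0.2191], [0.2477, -0.6564, -0.7126, 1.28], [0.0, 0.0, 0.0, 1.0]]
```

View pics/top0.png

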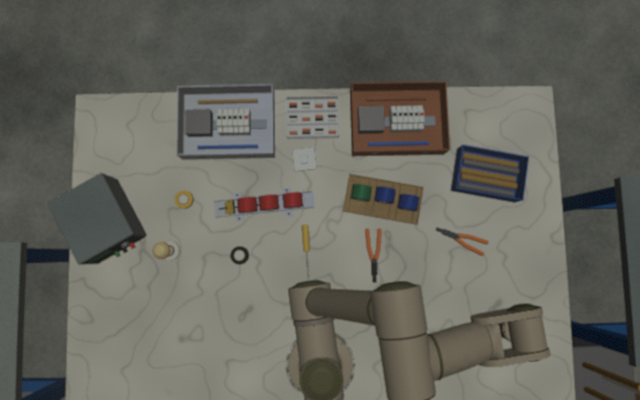

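View pics/side0.png

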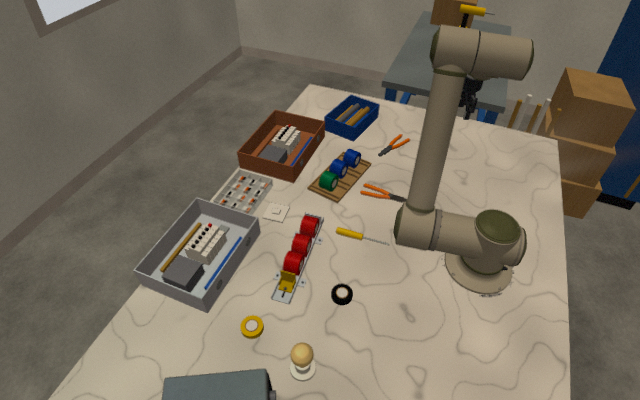

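```bash
cat > h.py <<'E'
import cv2,numpy as np
from rig import env
def img(n):
    i=env.get_image(n);return i
def ray(i,uv):
    p=cv2.undistortPoints(np.array([[uv]],float),i['K'],np.array(i['distortion']))[0,0]
    E=np.array(i['extrinsics']);R=E[:3,:3];c=-R.T@E[:3,3];d=R.T@np.array([p[0],p[1],1]);return c,d
def at(i,uv,z):
    c,d=ray(i,uv);return (c+d*(z-c[2])/d[2])
def proj(i,P):
    E=np.array(i['extrinsics']);r=cv2.Rodrigues(E[:3,:3])[0]
    return cv2.projectPoints(np.array(P,float).reshape(-1,1,3),r,E[:3,3],i['K'],np.array(i['distortion']))[0][:,0]
RNG={'red':[(0,8,170,180)],'blue':[(108,128)],'green':[(60,88)],'yellow':[(20,32)]}
def blobs(i,col,box,smin=110,vmin=40,amin=15):
    h=cv2.cvtColor(i['pixels'],cv2.COLOR_RGB2HSV).astype(int);r=RNG[col][0]
    m=np.zeros(h.shape[:2],bool)
    for a,b in zip(r[::2],r[1::2]): m|=(h[...,0]>=a)&(h[...,0]<=b)
    m&=(h[...,1]>=smin)&(h[...,2]>=vmin)
    k=np.zeros_like(m);x0,y0,x1,y1=box;k[y0:y1,x0:x1]=1;m&=k
    out=[]
    for c in cv2.findContours((m*255).astype('uint8'),cv2.RETR_EXTERNAL,cv2.CHAIN_APPROX_NONE)[0]:
        if len(c)>4 and cv2.contourArea(c)>amin:
            out.append((cv2.minAreaRect(c),cv2.contourArea(c)))
    return sorted(out,key=lambda o:o[0][0][0])
E
python3 - <<'E'
from h import *
t=img('top');s=img('side')
a=cv2.resize(t['pixels'][165:235,205:435],None,fx=3.45,fy=3.45,interpolation=cv2.INTER_CUBIC)
b=cv2.resize(s['pixels'][140:310,255:405],None,fx=2.1,fy=2.1,interpolation=cv2.INTER_CUBIC)
c=np.zeros((600,800,3),'uint8');c[:a.shape[0],:a.shape[1]]=a;c[242:242+b.shape[0],:b.shape[1]]=b
cv2.imwrite('pics/crop.png',c[:,:,::-1])
for i,n in((t,'top'),(s,'side')):
    print(n,ray(i,(320,200))[0].round(3))
    for col in('red','blue','green','yellow'):
        for r,ar in blobs(i,col,(200,170,430,225) if n=='top' else (260,140,375,305)):
            print(col,np.round(r[0],1),np.round(r[1],1),round(r[2]),ar,at(i,r[0],.045).round(4))
E
```

```text
(no output)
```

View pics/crop.png

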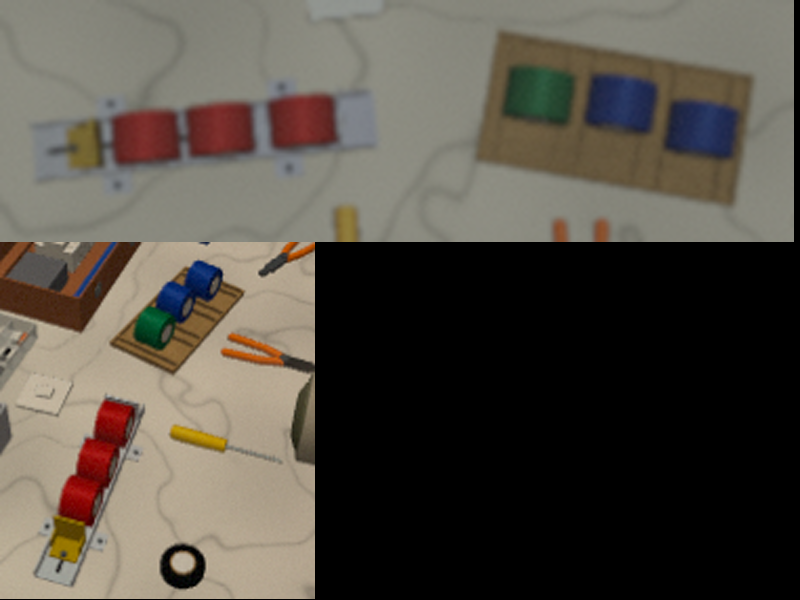

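```bash
cat >> h.py <<'E'
def soft(i,col,c,w=13,box=None):
    """sub-pixel centroid of colour around pixel c"""
    p=i['pixels'].astype(float);r,g,b=p[...,0],p[...,1],p[...,2]
    f={'red':r-np.maximum(g,b),'blue':b-np.maximum(r,g),'green':g-np.maximum(r,b),'yellow':np.minimum(r,g)-b}[col]
    x0,y0,x1,y1=[int(round(v)) for v in (c[0]-w,c[1]-w,c[0]+w+1,c[1]+w+1)]
    f=f[y0:y1,x0:x1];f=np.clip(f/np.percentile(f,90),0,1);f[f<.3]=0
    m=cv2.moments(f);return np.array([x0+m['m10']/m['m00'],y0+m['m01']/m['m00']])
E
python3 - <<'E'
from h import *
t=img('top')
for col,cs in (('red',[(247,204),(268.5,202),(292.5,199.5)]),('green',[(361,191.5)]),('blue',[(384.7,194.2),(408.1,201.5)])):
    for c in cs:
        w=10
        for _ in range(3): c=soft(t,col,c,w)
        print(col,c.round(2),at(t,c,.0385).round(4),at(t,c,.066).round(4))
p=t['pixels'].astype(int);s=np.minimum(p[...,0],p[...,1])-p[...,2]
print(s[198:214,216:240])
print('white level');print(p[198:206,286:320,0])
E
```

```text
red [246.68 204.  ] [0.5648 0.2503 0.0385] [0.5619 0.2464 0.066 ]
red [268.26 201.76] [0.5713 0.1737 0.0385] [0.5683 0.1711 0.066 ]
red [292.32 199.36] [0.5782 0.0884 0.0385] [0.575  0.0872 0.066 ]
green [361.16 191.53] [ 0.6013 -0.1565  0.0385] [ 0.5978 -0.1536  0.066 ]
blue [385.06 194.13] [ 0.5903 -0.2412  0.0385] [ 0.587  -0.2369  0.066 ]
blue [408.57 201.67] [ 0.5618 -0.3238  0.0385] [ 0.5589 -0.3182  0.066 ]
[[11 11 11 11 11 10 10  9  9  9  8  8  9  8 11 14  8 -1 -7 -7 -5 -3 -3 -2]
 [ 9  9  9  8  8  7  5  5  4  3  3  4  4  6 13 22 14  2 -4 -6 -2  0  1  1]
 [ 3  2  2  1  1  0  0 -2 -2  2  5 10 13 16 28 38 26  9  2 -4 -2  0  2  3]
 [-2 -4 -4 -3 -5 -4 -6 -4  2 10 16 24 31 36 44 48 36 14  5 -6 -5 -2  2  5]
 [-6 -7 -6 -6 -6 -8 -8 -2 12 25 34 42 46 48 51 49 36 16  4 -6 -5 -2  3  0]
 [-6 -7 -7 -6 -8 -7 -7  0 19 41 47 50 51 51 51 49 35 17  4 -6 -7 -2  1  2]
 [-6 -8 -8 -8 -8 -9 -9  0 21 45 51 51 51 52 51 49 37 19  4 -6 -7 -3  0  3]
 [-7 -6 -5 -9 -7 -8 -7  0 20 42 49 50 53 53 51 47 40 20  4 -7 -6 -1  0  5]
 [-6 -6 -7 -7 -7 -7 -8 -1 17 30 37 44 50 52 51 48 43 28  7 -2 -2 -1  1  3]
 [-6 -6
[... 959 characters left out ...]
 103 107 110 115 121 124 125 122 114 111 108 103  98  93  86  96 118
  125 126 126 126 128 126 127 125 125 128 136 140 140 141 141 140]
 [100 103 107 111 116 120 125 124 121 115 112 107 104 100  92  86  95 116
  123 126 127 128 126 127 125 126 125 129 134 139 141 140 140 140]
 [ 98 105 107 111 117 122 124 123 121 115 110 109 106  99  94  85  92 110
  122 125 127 126 126 126 127 126 125 126 133 139 140 139 141 141]
 [100 103 107 110 114 120 124 126 121 114 112 106 104  97  94  86  86 103
  120 127 127 127 126 127 126 126 125 128 132 140 141 141 139 140]
 [ 98 102 105 106 110 115 120 117 115 110 107  98  93  91  83  82  84 101
  120 126 127 127 126 128 126 124 123 126 132 138 141 141 140 140]]
```

```bash
python3 nudge.py '[[[0, 0, 0], -8.39, 0], [[0, 0, 0], -8.39, 0], [[0, 0, 0], -8.39, 0], [[0, 0, 0], -8.39, 0], [[0, 0, 0], -8.39, 0], [[0, 0, 0], -8.39, 0], [[0, 0, 0], -8.39, 0], [[0, 0, 0], -8.39, 0], [[0, 0, 0], -8.39, 0]]' 40
python3 nudge.py '[[[0.0413, 0.0222, 0], 0, 0], [[0.0413, 0.0222, 0], 0, 0], [[0.0413, 0.0222, 0], 0, 0], [[0.0413, 0.0222, 0], 0, 0], [[0.0413, 0.0222, 0], 0, 0], [[0.0413, 0.0222, 0], 0, 0], [[0.0413, 0.0222, 0], 0, 0], [[0.0413, 0.0222, 0], 0, 0], [[0.0413, 0.0222, 0], 0, 0], [[0.0413, 0.0222, 0], 0, 0]]' && python3 nudge.py '[[[0.0413, 0.0222, 0], 0, 0], [[0.0413, 0.0222, 0], 0, 0], [[0.0413, 0.0222, 0], 0, 0], [[0.0413, 0.0222, 0], 0, 0], [[0.0413, 0.0222, 0], 0, 0], [[0.0413, 0.0222, 0], 0, 0], [[0.0413, 0.0222, 0], 0, 0], [[0.0413, 0.0222, 0], 0, 0], [[0.0413, 0.0222, 0], 0, 0], [[0, 0, 0], 0, 0]]'
```

```text
time_s: 2.15
position: [0.3683, -0.0886, 0.2426]
tool_rot: [[-0.079, 0.997, 0.001], [0.997, 0.079, -0.0], [-0.0, 0.001, -1.0]]
ft_force: [1.1, -0.7, -0.4]
grip_width: 0.0003
gripper_force: 0.0
time_s: 3.15
position: [0.5382, 0.3002, 0.2408]
tool_rot: [[-0.084, 0.996, -0.001], [0.996, 0.084, 0.001], [0.001, -0.001, -1.0]]
ft_force: [-0.1, -0.5, -0.8]
grip_width: -0.0001
gripper_force: 0.0
```

```bash
python3 nudge.py '[[[0.038, 0.02, 0], 0, 0], [[0, 0, 0], 0, 0], [[0, 0, 0.04], 0, 0], [[0, 0, 0.04], 0, 0], [[0, 0, 0.04], 0, 0], [[0, 0, 0.04], 0, 0], [[0, 0, 0.025], 0, 0], [[0, 0, 0.011], 0, 0], [[0, 0, 0], 0, 0], [[0, 0, 0], 0, 0]]'
python3 - <<'E'
from h import *
o=env.observe();print(o['position'].__repr__(),o['ft_force'])
s=img('side');b=cv2.resize(s['pixels'][200:320,230:390],None,fx=5,fy=5,interpolation=cv2.INTER_CUBIC)
cv2.imwrite('pics/push.png',b[:,:,::-1])
E
```

```text
time_s: 4.15
position: [0.5551, 0.3355, 0.0478]
tool_rot: [[-0.08, 0.997, 0.002], [0.997, 0.08, 0.001], [0.001, 0.002, -1.0]]
ft_force: [0.3, 0.5, 1.0]
grip_width: 0.0003
gripper_force: 0.0
array([0.55510388, 0.33554631, 0.04784156]) [0.26004164 0.45487523 0.99279132]
```

View pics/push.png

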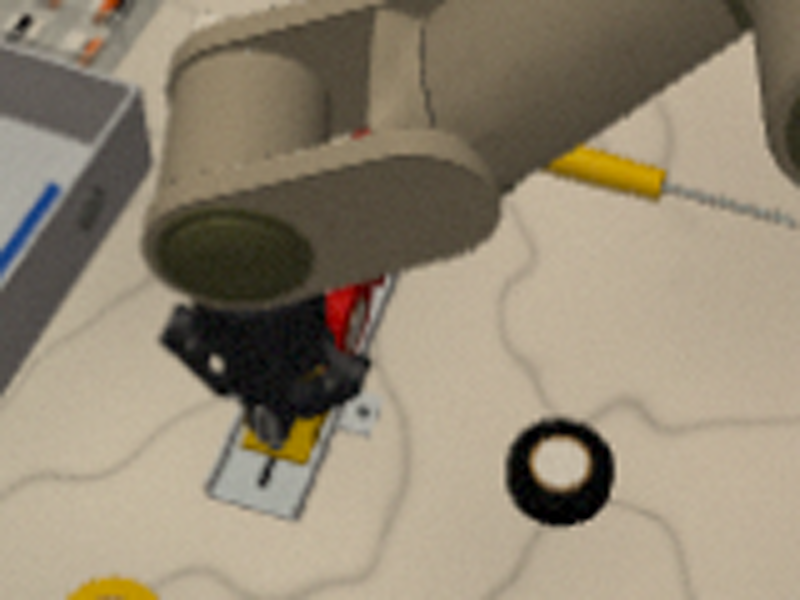

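```bash
python3 nudge.py '[[[-0.01, 0, 0.003], 0, 0], [[-0.01, 0, 0], 0, 0], [[-0.006, 0, 0], 0, 0], [[-0.006, 0, 0], 0, 0], [[-0.006, 0, 0], 0, 0], [[-0.006, 0, 0], 0, 0], [[0, 0, 0], 0, 0]]'; python3 nudge.py '[[[-0.004, 0, 0], 0, 0], [[-0.004, 0, 0], 0, 0], [[-0.003, 0, 0], 0, 0], [[0, 0, 0], 0, 0], [[0, 0, 0], 0, 0]]'
```

```text
time_s: 4.9
position: [0.5581, 0.2913, 0.0438]
tool_rot: [[-0.079, 0.997, 0.001], [0.997, 0.079, 0.001], [0.001, 0.001, -1.0]]
ft_force: [0.3, 1.3, 0.5]
grip_width: 0.0
gripper_force: 0.8
time_s: 5.4
position: [0.559, 0.2808, 0.0437]
tool_rot: [[-0.08, 0.997, 0.001], [0.997, 0.08, 0.0], [0.0, 0.001, -1.0]]
ft_force: [-0.9, 2.8, 3.7]
grip_width: 0.0001
gripper_force: 1.7
```

```bash
python3 nudge.py '[[[-0.003, 0, 0], 0, 0], [[-0.003, 0, 0], 0, 0], [[-0.002, 0, 0], 0, 0]]'; python3 nudge.py '[[[-0.002, 0, 0], 0, 0], [[-0.001, 0, 0], 0, 0]]';python3 nudge.py '[[[-0.001, 0, 0], 0, 0], [[-0.001, 0, 0], 0, 0]]'; python3 nudge.py '[[[0, 0, 0], 0, 0], [[0, 0, 0], 0, 0]]'
```

```text
time_s: 5.7
position: [0.5593, 0.2763, 0.0438]
tool_rot: [[-0.08, 0.997, 0.002], [0.997, 0.08, 0.007], [0.007, 0.002, -1.0]]
ft_force: [-0.6, 30.0, -0.6]
grip_width: -0.0002
gripper_force: 14.9
time_s: 5.9
position: [0.5593, 0.2761, 0.0439]
tool_rot: [[-0.08, 0.997, 0.003], [0.997, 0.08, 0.012], [0.012, 0.004, -1.0]]
ft_force: [-2.1, 40.8, -2.0]
grip_width: -0.0001
gripper_force: 20.4
time_s: 6.1
position: [0.5593, 0.2759, 0.044]
tool_rot: [[-0.081, 0.997, 0.003], [0.997, 0.081, 0.015], [0.015, 0.004, -1.0]]
ft_force: [-1.6, 49.9, -3.0]
grip_width: -0.0
gripper_force: 25.1
time_s: 6.3
position: [0.5593, 0.276, 0.044]
tool_rot: [[-0.081, 0.997, 0.003], [0.997, 0.081, 0.014], [0.014, 0.004, -1.0]]
ft_force: [-0.5, 46.8, -3.1]
grip_width: -0.0001
gripper_force: 23.1
```

```bash
python3 nudge.py '[[[0.01, 0, 0], 0, 0], [[0.02, 0, 0], 0, 0], [[0.01, 0, 0], 0, 0], [[0, 0, -0.03], 0, 0], [[0, 0, -0.04], 0, 0], [[0, 0, -0.04], 0, 0], [[0, 0, -0.04], 0, 0], [[0, 0, -0.04], 0, 0]]'; python3 nudge.py '[[[-0.04, -0.02, 0], 0, 0.085], [[-0.04, -0.025, 0], 0, 0.085], [[-0.04, -0.025, 0], 0, 0.085], [[-0.04, -0.025, 0], 0, 0.085], [[-0.04, -0.025, 0], 0, 0.085], [[-0.04, -0.025, 0], 0, 0.085], [[-0.04, -0.025, 0], 0, 0.085], [[-0.04, -0.025, 0], 0, 0.085], [[-0.04, 0, 0], 0, 0.085], [[-0.04, 0, 0], 0, 0.085]]'
python3 nudge.py '[[[-0.04, 0, 0], 0, 0.085], [[-0.04, 0, 0], 0, 0.085], [[-0.04, 0, 0], 0, 0.085], [[-0.04, 0, 0], 0, 0.085], [[0, 0, 0], 0, 0.085]]'
python3 - <<'E'
from h import *
t=img('top')
P=[at(t,c,.012) for c in ((349.9,174.3),(422.4,186.7),(418,223.8),(343.6,211.4))]
print(np.round(P,4),np.mean(P,0).round(4))
for a,b in((0,1),(3,2),(0,3),(1,2)):
    d=P[b]-P[a];print(np.linalg.norm(d).round(4),np.degrees(np.arctan2(d[1],d[0])).round(2))
s=img('side')
a=cv2.resize(t['pixels'][165:235,205:435],None,fx=3.45,fy=3.45,interpolation=cv2.INTER_CUBIC)
b=cv2.resize(s['pixels'][140:310,255:405],None,fx=2.1,fy=2.1,interpolation=cv2.INTER_CUBIC)
c=np.zeros((600,800,3),'uint8');c[:a.shape[0],:a.shape[1]]=a;c[242:242+b.shape[0],:b.shape[1]]=b
cv2.imwrite('pics/crop2.png',c[:,:,::-1])
E
```

```text
time_s: 7.1
position: [0.5565, 0.3069, 0.2349]
tool_rot: [[-0.079, 0.997, -0.0], [0.997, 0.079, -0.001], [-0.001, -0.0, -1.0]]
ft_force: [0.1, -0.1, -0.0]
grip_width: 0.0
gripper_force: 0.0
time_s: 8.1
position: [0.3931, -0.1086, 0.2337]
tool_rot: [[-0.079, 0.997, 0.0], [0.997, 0.079, -0.001], [-0.001, 0.0, -1.0]]
ft_force: [0.7, -0.6, -1.2]
grip_width: 0.0851
gripper_force: 0.0
time_s: 8.6
position: [0.4065, -0.2705, 0.2327]
tool_rot: [[-0.076, 0.997, -0.001], [0.997, 0.076, -0.001], [-0.001, -0.001, -1.0]]
ft_force: [-0.6, 0.6, -1.0]
grip_width: 0.0848
gripper_force: 0.0
[[ 0.6684 -0.1204  0.012 ]
 [ 0.618  -0.3818  0.012 ]
 [ 0.484  -0.3598  0.012 ]
 [ 0.534  -0.0939  0.012 ]] [ 0.5761 -0.239   0.012 ]
0.2662 -100.92
0.2706 -100.65
0.137 168.86
0.1357 170.7
```

View pics/crop2.png

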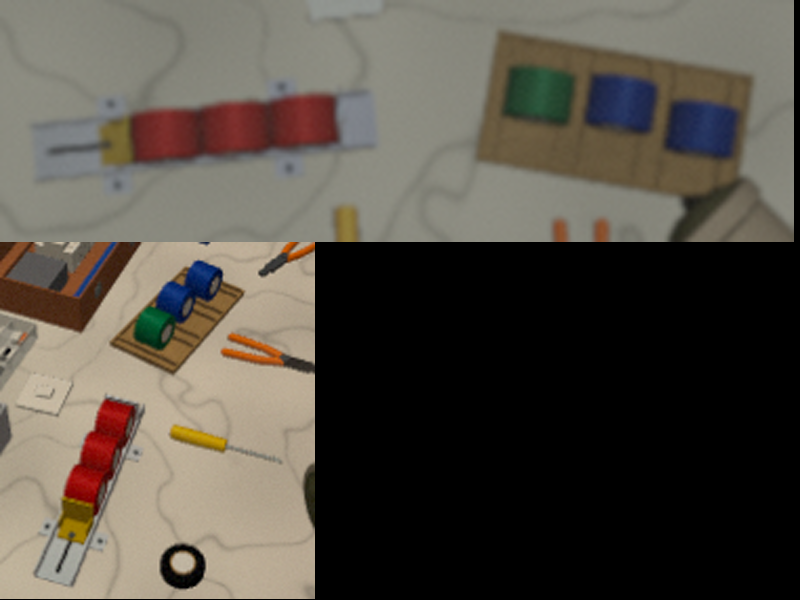

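Run:
```python
from h import *
t=img('top');R=[]
print(env.observe()['position'],env.observe()['time_s'])
# reds together: closed row
for c in ((253,203),(273,201.5),(293,199.5)):
    pass
p=t['pixels'].astype(float);f=p[...,0]-np.maximum(p[...,1],p[...,2]);f[:,:235]=0;f[:,310:]=0;f[:185]=0;f[225:]=0
f=np.clip(f/np.percentile(f[f>20],80),0,1);f[f<.3]=0;m=cv2.moments(f)
c=np.array([m['m10'],m['m01']])/m['m00'];e=cv2.minAreaRect(cv2.findContours((f>.5).astype('uint8'),cv2.RETR_EXTERNAL,cv2.CHAIN_APPROX_NONE)[0][0])
print('row px',c,e,at(t,c,.0385).round(4),at(t,c,.066).round(4))
th=.5*np.arctan2(2*m['mu11'],m['mu20']-m['mu02']);d=np.array([np.cos(th),np.sin(th)])*20
a=at(t,c-d,.066)-at(t,c+d,.066);print('yaw of row y-axis',np.degrees(np.arctan2(a[1],a[0])))
pts=np.argwhere(f[:,int(c[0])]>.5);print(pts.min(),pts.max())
K=np.array([.5761,-.239]);ps=np.radians(-10.8);X=np.array([np.cos(ps),np.sin(ps)]);Y=np.array([-X[1],X[0]])
for col,c in (('green',(361,191.5)),('blue',(385,194.1)),('blue',(408.5,201.6))):
    for _ in range(3): c=soft(t,col,c,10)
    for w in (.0385,.066): 
        q=at(t,c,w)[:2];print(col,w,q.round(4),((q-K)@X).round(4),((q-K)@Y).round(4))
```

```text
[ 0.40646238 -0.26590472  0.23308091] 8.75
row px [272.35404469 201.43663122] ((272.4407043457031, 201.44248962402344), (14.217645645141602, 58.372737884521484), 83.92753601074219) [0.5721 0.1592 0.0385] [0.5691 0.1568 0.066 ]
yaw of row y-axis 94.72490918831917
195 208
green 0.0385 [ 0.6012 -0.1563] 0.0092 0.0859
green 0.066 [ 0.5977 -0.1535] 0.0052 0.0881
blue 0.0385 [ 0.5903 -0.2412] 0.0144 0.0005
blue 0.066 [ 0.587  -0.2369] 0.0103 0.0041
blue 0.0385 [ 0.5618 -0.3237] 0.0018 -0.0859
blue 0.066 [ 0.5589 -0.3181] -0.002 -0.0809
```

```bash
python3 nudge.py '[[[0, 0, 0], 7.7, 0.085], [[0, 0, 0], 7.7, 0.085], [[0, 0, 0], 0, 0.085], [[0.0147, 0.043, 0], 0, 0.085], [[0.0147, 0.043, 0], 0, 0.085], [[0.0147, 0.043, 0], 0, 0.085], [[0.0147, 0.043, 0], 0, 0.085], [[0, 0, 0], 0, 0.085], [[0, 0, 0], 0, 0.085]]' 60
python3 - <<'E'
from h import *
t=img('top');p=t['pixels'].astype(float)
prof=[]
for u in range(240,306):
    v=201.44+(u-272.35)*np.tan(np.radians(-6.07)); prof.append(np.mean([cv2.getRectSubPix(p[...,0].astype('float32'),(1,1),(float(u),float(v+k)))[0,0] for k in (-4,-2,0,2,4)]))
print(np.round(prof).astype(int).tolist())
o=env.observe();print(o['position'],o['tool_rot'][0])
E
```

```text
time_s: 9.65
position: [0.5872, -0.2396, 0.2327]
tool_rot: [[0.183, 0.983, -0.001], [0.983, -0.183, 0.0], [0.0, -0.001, -1.0]]
ft_force: [-0.1, 0.3, -0.3]
grip_width: 0.0854
gripper_force: 0.0
[116, 112, 93, 79, 85, 94, 101, 105, 108, 112, 116, 120, 123, 123, 120, 116, 111, 107, 103, 99, 92, 84, 74, 74, 83, 93, 99, 104, 107, 111, 115, 119, 124, 125, 122, 116, 111, 107, 104, 100, 94, 86, 77, 74, 82, 91, 97, 103, 106, 109, 114, 119, 125, 125, 122, 117, 112, 109, 105, 101, 94, 87, 93, 112, 122, 126]
[ 0.58645262 -0.24007348  0.2331968 ] [ 1.84760585e-01  9.82783147e-01 -9.00959954e-04]
```

```bash
python3 nudge.py '[[[0, 0, 0.04], 0, 0.085], [[0, 0, 0.04], 0, 0.085], [[0, 0, 0.04], 0, 0.085], [[0, 0, 0.04], 0, 0.085], [[0, 0, 0.025], 0, 0.085], [[0, 0, 0.012], 0, 0.085], [[0, 0, 0.005], 0, 0.085], [[0, 0, 0], 0, 0.085]]' 60 && python3 nudge.py '[[[0, 0, 0], 0, 0.04], [[0, 0, 0], 0, 0.04], [[0, 0, 0], 0, 0.04], [[0, 0, 0], 0, 0.04], [[0, 0, 0], 0, 0.04], [[0, 0, 0], 0, 0.04]]' 60
```

```text
time_s: 10.5
position: [0.5869, -0.241, 0.0323]
tool_rot: [[0.188, 0.982, 0.001], [0.982, -0.188, -0.001], [-0.0, 0.001, -1.0]]
ft_force: [0.3, 0.9, 0.2]
grip_width: 0.0849
gripper_force: 0.0
time_s: 11.1
position: [0.5875, -0.241, 0.0327]
tool_rot: [[0.188, 0.982, 0.002], [0.982, -0.188, -0.001], [-0.001, 0.002, -1.0]]
ft_force: [0.1, 0.0, 7.3]
grip_width: 0.0495
gripper_force: 61.3
```

```bash
python3 nudge.py '[[[0, 0, -0.02], 0, 0.04], [[0, 0, -0.04], 0, 0.04], [[0, 0, -0.045], 0, 0.04], [[0, 0, -0.045], 0, 0.04], [[0, 0, -0.045], 0, 0.04], [[0, 0, 0], -7.75, 0.04], [[0, 0, 0], -7.75, 0.04], [[0, 0, 0], 0, 0.04], [[0.035, 0, 0], 0, 0.04]]' && python3 nudge.py '[[[0.04, 0.002, 0], 0, 0.04], [[0.04, 0.002, 0], 0, 0.04], [[0.04, 0.002, 0], 0, 0.04], [[0.04, 0.002, 0], 0, 0.04], [[0.04, 0.002, 0], 0, 0.04], [[0.04, 0.002, 0], 0, 0.04], [[0.04, 0.002, 0], 0, 0.04], [[0.04, 0, 0], 0, 0.04], [[0, 0, 0], 0, 0.04], [[0, 0, 0], 0, 0.04]]'; python3 -c "
from rig import env;o=env.observe();print(o['tool_rot'][0],o['position'])"
```

```text
time_s: 12.0
position: [0.5839, -0.2084, 0.2253]
tool_rot: [[-0.074, 0.997, -0.001], [0.997, 0.074, -0.001], [-0.0, -0.001, -1.0]]
ft_force: [-0.1, 0.6, -2.5]
grip_width: 0.0496
gripper_force: 62.6
time_s: 13.0
position: [0.5717, 0.1149, 0.226]
tool_rot: [[-0.08, 0.997, -0.001], [0.997, 0.08, -0.0], [-0.0, -0.001, -1.0]]
ft_force: [-0.4, 0.0, -1.3]
grip_width: 0.0496
gripper_force: 62.6
[-8.04399803e-02  9.96759185e-01 -7.33012201e-04] [0.57165295 0.11490097 0.22600123]
```

```bash
python3 nudge.py '[[[0.0067, 0.001, 0], 0, 0.04], [[0, 0, 0.04], 0, 0.04], [[0, 0, 0.04], 0, 0.04], [[0, 0, 0.03], 0, 0.04], [[0, 0, 0.01], 0, 0.04], [[0, 0, 0.005], 0, 0.04], [[0, 0, 0], 0, 0.04], [[0, 0, 0], 0, 0.04]]' && python3 nudge.py '[[[0, 0, 0.002], 0, 0.04], [[0, 0, 0.001], 0, 0.04], [[0, 0, 0.001], 0, 0.04], [[0, 0, 0], 0, 0.04]]'
python3 - <<'E'
from h import *
b=cv2.resize(img('side')['pixels'][200:320,230:390],None,fx=5,fy=5,interpolation=cv2.INTER_CUBIC)
cv2.imwrite('pics/place1.png',b[:,:,::-1])
E
```

```text
time_s: 13.8
position: [0.5732, 0.1209, 0.1028]
tool_rot: [[-0.081, 0.997, 0.003], [0.997, 0.081, 0.0], [-0.0, 0.003, -1.0]]
ft_force: [-0.0, -0.8, -2.5]
grip_width: 0.0496
gripper_force: 62.5
time_s: 14.2
position: [0.5724, 0.121, 0.0973]
tool_rot: [[-0.082, 0.997, 0.0], [0.997, 0.082, 0.0], [0.0, 0.0, -1.0]]
ft_force: [-0.4, 0.5, -1.6]
grip_width: 0.0496
gripper_force: 62.5
```

View pics/place1.png

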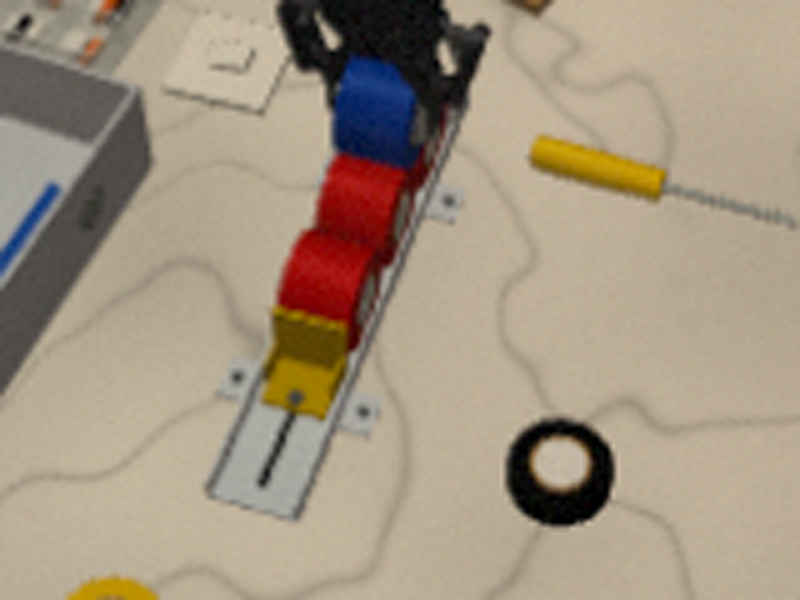

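```bash
python3 nudge.py '[[[0, 0, 0.001], 0, 0.04], [[0, 0, 0.001], 0, 0.04], [[0, 0, 0], 0, 0.04]]'; python3 nudge.py '[[[0, 0, 0.001], 0, 0.04], [[0, 0, 0], 0, 0.04]]'
```

```text
time_s: 14.55
position: [0.5723, 0.121, 0.0952]
tool_rot: [[-0.082, 0.997, -0.0], [0.997, 0.082, -0.0], [0.0, -0.0, -1.0]]
ft_force: [0.0, 0.9, -1.7]
grip_width: 0.0493
gripper_force: 62.5
time_s: 14.75
position: [0.5725, 0.121, 0.0948]
tool_rot: [[-0.082, 0.997, 0.0], [0.997, 0.082, -0.0], [-0.0, 0.0, -1.0]]
ft_force: [-1.9, 0.1, 2.9]
grip_width: 0.0498
gripper_force: 63.1
```

```bash
python3 nudge.py '[[[0, 0, 0], 0, 0.055], [[0, 0, 0], 0, 0.06], [[0, 0, 0], 0, 0.07], [[0, 0, 0], 0, 0.08], [[0, 0, 0], 0, 0.085], [[0, 0, -0.03], 0, 0.085], [[0, 0, -0.05], 0, 0.085], [[0, 0, -0.05], 0, 0.085], [[-0.04, 0, 0], 0, 0.085], [[-0.04, 0, 0], 0, 0.085]]'; python3 nudge.py '[[[-0.04, 0, 0], 0, 0.085], [[-0.045, 0, 0], 0, 0.085], [[-0.045, 0, 0], 0, 0.085], [[-0.045, 0, 0], 0, 0.085], [[-0.045, 0, 0], 0, 0.085], [[-0.045, 0, 0], 0, 0.085], [[0, 0, 0], 7.75, 0.085], [[0, 0, 0], 7.75, 0.085], [[0, 0, 0], 0, 0.085], [[0, 0, 0], 0, 0.085]]'
python3 - <<'E'
from h import *
o=env.observe();print(o['position'],o['tool_rot'][0])
t=img('top');c=(283,198)
for _ in range(3): c=soft(t,'blue',c,10)
O=np.array([.5692,.157]);ty=np.array([-.0819,.9966]);tx=np.array([.9966,.0819])
for z in (.1,.128):
    q=at(t,c,z)[:2]-O;print('placed',z,q@tx,q@ty)
c=(408.5,201.6)
for _ in range(3): c=soft(t,'blue',c,10)
print(c)
E
```

```text
time_s: 15.75
position: [0.5792, 0.041, 0.2261]
tool_rot: [[-0.084, 0.996, 0.004], [0.996, 0.084, -0.0], [-0.001, 0.004, -1.0]]
ft_force: [1.6, -0.0, -0.7]
grip_width: 0.0848
gripper_force: 0.0
time_s: 16.75
position: [0.6005, -0.2227, 0.2243]
tool_rot: [[0.184, 0.983, -0.0], [0.983, -0.184, 0.0], [0.0, -0.0, -1.0]]
ft_force: [0.5, -0.8, 0.4]
grip_width: 0.0853
gripper_force: 0.0
[ 0.60051175 -0.22265609  0.2242935 ] [ 1.84040741e-01  9.82918610e-01 -1.03878119e-04]
placed 0.1 0.0006715974715131331 -0.03512178305753414
placed 0.128 -0.0026752502243864535 -0.036705407902852656
[409.37265661 201.9469593 ]
```

```bash
python3 nudge.py '[[[-0.0355, -0.0078, 0], 0, 0.085], [[-0.0355, -0.0078, 0], 0, 0.085], [[-0.0355, -0.0077, 0], 0, 0.085], [[0, 0, 0], 0, 0.085], [[0, 0, 0.03], 0, 0.085], [[0, 0, 0.03], 0, 0.085], [[0, 0, 0], 0, 0.085], [[0, 0, 0], 0, 0.085]]'
python3 - <<'E'
from h import *
o=env.observe();p=o['position'];print(p)
d=np.array([.558,-.323])-p[:2];T=o['tool_rot'];print(d@T[:2,0],d@T[:2,1],p[2]-.032)
E
```

```text
time_s: 17.6
position: [0.5581, -0.3226, 0.1651]
tool_rot: [[0.186, 0.983, 0.0], [0.983, -0.186, -0.0], [-0.0, 0.0, -1.0]]
ft_force: [-0.1, -0.2, 1.0]
grip_width: 0.0848
gripper_force: 0.0
[ 0.55810474 -0.32262584  0.16510712]
-0.000387112977687692 -3.329744806845428e-05 0.13310711858031363
```

```bash
python3 nudge.py '[[[0, 0, 0.04], 0, 0.085], [[0, 0, 0.04], 0, 0.085], [[0, 0, 0.035], 0, 0.085], [[0, 0, 0.013], 0, 0.085], [[0, 0, 0.005], 0, 0.085], [[0, 0, 0], 0, 0.085], [[0, 0, 0], 0, 0.04], [[0, 0, 0], 0, 0.04], [[0, 0, 0], 0, 0.04], [[0, 0, 0], 0, 0.04]]' 60;  python3 nudge.py '[[[0, 0, 0], 0, 0.04], [[0, 0, 0], 0, 0.04]]'
```

```text
time_s: 18.6
position: [0.5583, -0.3236, 0.033]
tool_rot: [[0.188, 0.982, 0.002], [0.982, -0.188, -0.002], [-0.001, 0.003, -1.0]]
ft_force: [0.2, 0.4, 5.9]
grip_width: 0.0496
gripper_force: 61.1
time_s: 18.8
position: [0.5584, -0.3236, 0.0331]
tool_rot: [[0.188, 0.982, 0.002], [0.982, -0.188, -0.002], [-0.002, 0.003, -1.0]]
ft_force: [0.5, 0.6, 5.1]
grip_width: 0.0496
gripper_force: 61.1
```

```bash
python3 nudge.py '[[[0, 0, -0.02], 0, 0.04], [[0, 0, -0.045], 0, 0.04], [[0, 0, -0.045], 0, 0.04], [[0, 0, -0.045], 0, 0.04], [[0, 0, -0.045], 0, 0.04], [[0, 0, 0], -7.75, 0.04], [[0, 0, 0], -7.75, 0.04], [[0, 0, 0], 0, 0.04], [[0.035, 0.004, 0], 0, 0.04], [[0.04, 0.004, 0], 0, 0.04]]' && python3 nudge.py '[[[0.04, 0.004, 0], 0, 0.04], [[0.04, 0.004, 0], 0, 0.04], [[0.04, 0.004, 0], 0, 0.04], [[0.04, 0.004, 0], 0, 0.04], [[0.04, 0.004, 0], 0, 0.04], [[0.04, 0.004, 0], 0, 0.04], [[0.04, 0.004, 0], 0, 0.04], [[0.04, 0.004, 0], 0, 0.04], [[0.04, 0.004, 0], 0, 0.04], [[0.04, 0.004, 0], 0, 0.04]]'; python3 nudge.py '[[[0.02, 0.002, 0], 0, 0.04], [[0, 0, 0], 0, 0.04], [[0, 0, 0], 0, 0.04]]'
python3 - <<'E'
from h import *
o=env.observe();p=o['position'];print(p)
d=np.array([.5663,.1924])-p[:2];T=o['tool_rot'];print(T[0],d@T[:2,0],d@T[:2,1],p[2])
E
```

```text
time_s: 19.8
position: [0.5591, -0.2476, 0.2306]
tool_rot: [[-0.075, 0.997, -0.001], [0.997, 0.075, 0.001], [0.001, -0.001, -1.0]]
ft_force: [2.3, 0.6, 0.0]
grip_width: 0.0497
gripper_force: 62.7
time_s: 20.8
position: [0.5664, 0.1559, 0.2313]
tool_rot: [[-0.077, 0.997, -0.0], [0.997, 0.077, -0.0], [-0.0, -0.0, -1.0]]
ft_force: [0.3, -0.5, -2.0]
grip_width: 0.0492
gripper_force: 62.7
time_s: 21.1
position: [0.5669, 0.1742, 0.2311]
tool_rot: [[-0.08, 0.997, -0.001], [0.997, 0.08, -0.0], [-0.0, -0.001, -1.0]]
ft_force: [-1.4, -0.7, -1.8]
grip_width: 0.0491
gripper_force: 62.7
[0.56691997 0.17420516 0.23111988]
[-7.98354128e-02  9.96807871e-01 -6.12724365e-04] 0.018186259712525698 0.0008345929499756844 0.23111987934614608
```

```bash
python3 nudge.py '[[[0.0188, 0.0008, 0], 0, 0.04], [[0, 0, 0], 0, 0.04], [[0, 0, 0.04], 0, 0.04], [[0, 0, 0.04], 0, 0.04], [[0, 0, 0.03], 0, 0.04], [[0, 0, 0.014], 0, 0.04], [[0, 0, 0.005], 0, 0.04], [[0, 0, 0], 0, 0.04], [[0, 0, 0.002], 0, 0.04], [[0, 0, 0], 0, 0.04]]'; python3 nudge.py '[[[0, 0, 0.001], 0, 0.04], [[0, 0, 0.001], 0, 0.04], [[0, 0, 0], 0, 0.04]]'
```

```text
time_s: 22.1
position: [0.5668, 0.193, 0.1012]
tool_rot: [[-0.081, 0.997, 0.002], [0.997, 0.081, 0.0], [-0.0, 0.002, -1.0]]
ft_force: [0.1, 0.2, -1.6]
grip_width: 0.0497
gripper_force: 62.7
time_s: 22.4
position: [0.5664, 0.1932, 0.0984]
tool_rot: [[-0.082, 0.997, 0.0], [0.997, 0.082, 0.0], [-0.0, 0.0, -1.0]]
ft_force: [0.3, 0.5, -1.6]
grip_width: 0.0491
gripper_force: 62.7
```

```bash
python3 nudge.py '[[[0, 0, 0.0012], 0, 0.04], [[0, 0, 0.001], 0, 0.04], [[0, 0, 0], 0, 0.04]]'; python3 nudge.py '[[[0, 0, 0.001], 0, 0.04], [[0, 0, 0], 0, 0.04]]'
```

```text
time_s: 22.7
position: [0.5664, 0.1932, 0.0961]
tool_rot: [[-0.082, 0.997, 0.0], [0.997, 0.082, 0.0], [0.0, 0.0, -1.0]]
ft_force: [0.5, 0.1, -1.6]
grip_width: 0.0495
gripper_force: 62.9
time_s: 22.9
position: [0.5665, 0.1932, 0.096]
tool_rot: [[-0.082, 0.997, 0.001], [0.997, 0.082, 0.0], [-0.0, 0.001, -1.0]]
ft_force: [-3.3, -1.7, 6.3]
grip_width: 0.0492
gripper_force: 63.7
```

```bash
python3 nudge.py '[[[0, 0, 0], 0, 0.055], [[0, 0, 0], 0, 0.06], [[0, 0, 0], 0, 0.07], [[0, 0, 0], 0, 0.08], [[0, 0, 0], 0, 0.085], [[0, 0, -0.03], 0, 0.085], [[0, 0, -0.05], 0, 0.085], [[0, 0, -0.05], 0, 0.085], [[-0.04, 0, 0], 0, 0.085], [[-0.045, 0, 0], 0, 0.085]]'; python3 nudge.py '[[[-0.045, 0, 0], 0, 0.085], [[-0.045, 0, 0], 0, 0.085], [[-0.045, 0, 0], 0, 0.085], [[-0.045, 0, 0], 0, 0.085], [[-0.045, 0, 0], 0, 0.085], [[-0.045, 0, 0], 0, 0.085], [[0, 0, 0], 7.75, 0.085], [[0, 0, 0], 7.75, 0.085], [[0, 0, 0], 0, 0.085], [[0, 0, 0], 0, 0.085]]'
python3 - <<'E'
from h import *
o=env.observe();p=o['position'];T=o['tool_rot'];d=np.array([.5973,-.1556])-p[:2];print(p,T[0],d@T[:2,0],d@T[:2,1])
t=img('top')
O=np.array([.5692,.157]);ty=np.array([-.0819,.9966]);tx=np.array([.9966,.0819])
for c in ((262,200),(283,198)):
    for _ in range(3): c=soft(t,'blue',c,9)
    for z in (.1,.128):
        q=at(t,c,z)[:2]-O;print('placed',c,z,q@tx,q@ty)
s=img('side')
a=cv2.resize(t['pixels'][170:230,210:380],None,fx=4,fy=4,interpolation=cv2.INTER_CUBIC)
b=cv2.resize(s['pixels'][190:310,250:370],None,fx=3,fy=3,interpolation=cv2.INTER_CUBIC)
c=np.zeros((600,800,3),'uint8');c[:a.shape[0],:a.shape[1]]=a;c[240:240+b.shape[0],:b.shape[1]]=b
cv2.imwrite('pics/crop3.png',c[:,:,::-1])
E
```

```text
time_s: 23.9
position: [0.5735, 0.1085, 0.2268]
tool_rot: [[-0.085, 0.996, 0.004], [0.996, 0.085, 0.0], [-0.0, 0.004, -1.0]]
ft_force: [0.7, 0.1, -0.3]
grip_width: 0.0851
gripper_force: 0.0
time_s: 24.9
position: [0.5953, -0.1605, 0.2251]
tool_rot: [[0.184, 0.983, -0.0], [0.983, -0.184, 0.0], [0.0, -0.0, -1.0]]
ft_force: [0.1, 0.4, 0.3]
grip_width: 0.085
gripper_force: 0.0
[ 0.59530488 -0.16049294  0.22511817] [ 1.84060077e-01  9.82914993e-01 -6.59733576e-05] 0.005176567711319773 0.0010604400989484377
placed [260.83381924 201.35363352] 0.1 0.0002161906315316527 0.03632795797294815
placed [260.83381924 201.35363352] 0.128 -0.003122679963107158 0.033492788861675636
placed [281.68435814 199.15587918] 0.1 0.0004984496965516681 -0.035176477381078056
placed [281.68435814 199.15587918] 0.128 -0.0028453650687621456 -0.03675914417719969
```

View pics/crop3.png

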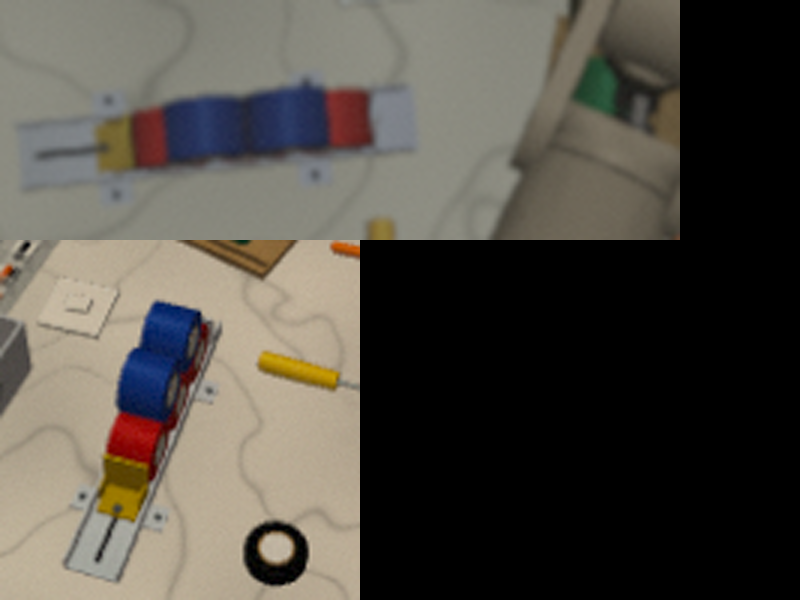

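Both blue rolls are seated in the gaps (top crop at about (205,127) and (287,120)), with the stop closed up against the row. I'll pick the green roll next.

```bash
python3 nudge.py '[[[0.0048, 0.0011, 0], 0, 0.085], [[0, 0, 0.04], 0, 0.085], [[0, 0, 0.04], 0, 0.085], [[0, 0, 0.04], 0, 0.085], [[0, 0, 0.04], 0, 0.085], [[0, 0, 0.021], 0, 0.085], [[0, 0, 0.008], 0, 0.085], [[0, 0, 0.004], 0, 0.085], [[0, 0, 0], 0, 0.085], [[0, 0, 0], 0, 0.085]]' && python3 nudge.py '[[[0, 0, 0], 0, 0.04], [[0, 0, 0], 0, 0.04], [[0, 0, 0], 0, 0.04], [[0, 0, 0], 0, 0.04], [[0, 0, 0], 0, 0.04], [[0, 0, 0], 0, 0.04]]' 60
```

```text
time_s: 26.0
position: [0.5979, -0.1563, 0.0335]
tool_rot: [[0.187, 0.982, 0.002], [0.982, -0.187, -0.001], [-0.001, 0.002, -1.0]]
ft_force: [-0.2, 0.6, 1.0]
grip_width: 0.0853
gripper_force: 0.0
time_s: 26.6
position: [0.5979, -0.1564, 0.0331]
tool_rot: [[0.188, 0.982, 0.002], [0.982, -0.188, -0.001], [-0.0, 0.002, -1.0]]
ft_force: [0.9, 0.2, 6.6]
grip_width: 0.0497
gripper_force: 61.6
```

```bash
python3 nudge.py '[[[0, 0, -0.02], 0, 0.04], [[0, 0, -0.045], 0, 0.04], [[0, 0, -0.045], 0, 0.04], [[0, 0, -0.045], 0, 0.04], [[0, 0, -0.045], 0, 0.04], [[0, 0, -0.02], -7.75, 0.04], [[0, 0, 0], -7.75, 0.04], [[0, 0, 0], 0, 0.04], [[0.034, 0, 0], 0, 0.04], [[0.04, 0, 0], 0, 0.04]]' && python3 nudge.py '[[[0.04, 0, 0], 0, 0.04], [[0.04, 0, 0], 0, 0.04], [[0.04, 0, 0], 0, 0.04], [[0.04, 0, 0], 0, 0.04], [[0.04, 0, 0], 0, 0.04], [[0.03, -0.002, 0], 0, 0.04], [[0, 0, 0], 0, 0.04], [[0, 0, 0], 0, 0.04]]'
python3 - <<'E'
from h import *
o=env.observe();p=o['position'];print(p)
d=np.array([.5695,.1562])-p[:2];T=o['tool_rot'];print(T[0],d@T[:2,0],d@T[:2,1],p[2])
E
```

```text
time_s: 27.6
position: [0.5907, -0.0825, 0.2506]
tool_rot: [[-0.075, 0.997, -0.003], [0.997, 0.075, 0.001], [0.001, -0.003, -1.0]]
ft_force: [0.6, -0.4, -1.9]
grip_width: 0.0493
gripper_force: 62.9
time_s: 28.4
position: [0.5702, 0.1469, 0.2512]
tool_rot: [[-0.08, 0.997, -0.002], [0.997, 0.08, -0.0], [-0.0, -0.002, -1.0]]
ft_force: [0.0, 0.2, -1.8]
grip_width: 0.0493
gripper_force: 62.8
[0.57015171 0.14691103 0.25122259]
[-0.08007408  0.99678713 -0.00188614] 0.009311325787703353 9.418635198339773e-05 0.25122259433510363
```

```bash
python3 nudge.py '[[[0.0091, 0, 0], 0, 0.04], [[0, 0, 0.03], 0, 0.04], [[0, 0, 0.03], 0, 0.04], [[0, 0, 0.02], 0, 0.04], [[0, 0, 0.007], 0, 0.04], [[0, 0, 0.004], 0, 0.04], [[0, 0, 0], 0, 0.04], [[0, 0, 0], 0, 0.04]]'; python3 nudge.py '[[[0, 0, 0.0013], 0, 0.04], [[0, 0, 0], 0, 0.04], [[0, 0, 0], 0, 0.04]]'
```

```text
time_s: 29.2
position: [0.5703, 0.1557, 0.1622]
tool_rot: [[-0.081, 0.997, 0.002], [0.997, 0.081, 0.0], [-0.0, 0.002, -1.0]]
ft_force: [-0.3, 0.2, -1.0]
grip_width: 0.0493
gripper_force: 62.9
time_s: 29.5
position: [0.5698, 0.1558, 0.1601]
tool_rot: [[-0.082, 0.997, 0.0], [0.997, 0.082, 0.0], [-0.0, 0.0, -1.0]]
ft_force: [-0.3, -1.0, -1.5]
grip_width: 0.049
gripper_force: 62.9
```

```bash
python3 nudge.py '[[[0, 0, 0.001], 0, 0.04], [[0, 0, 0.001], 0, 0.04], [[0, 0, 0], 0, 0.04]]'; python3 nudge.py '[[[0, 0, 0.001], 0, 0.04], [[0, 0, 0], 0, 0.04]]'
```

```text
time_s: 29.8
position: [0.5697, 0.1557, 0.1576]
tool_rot: [[-0.082, 0.997, -0.0], [0.997, 0.082, -0.0], [-0.0, -0.0, -1.0]]
ft_force: [-0.0, -0.7, -2.2]
grip_width: 0.0493
gripper_force: 62.9
time_s: 30.0
position: [0.5697, 0.1557, 0.1567]
tool_rot: [[-0.082, 0.997, -0.0], [0.997, 0.082, -0.0], [0.0, -0.0, -1.0]]
ft_force: [-0.2, -0.2, -2.5]
grip_width: 0.0493
gripper_force: 62.9
```

```bash
python3 nudge.py '[[[0, 0, 0.0006], 0, 0.04], [[0, 0, 0], 0, 0.04]]'; python3 nudge.py '[[[0, 0, 0.0006], 0, 0.04], [[0, 0, 0], 0, 0.04]]'
```

```text
time_s: 30.2
position: [0.5698, 0.1558, 0.1562]
tool_rot: [[-0.082, 0.997, 0.0], [0.997, 0.082, 0.0], [0.0, 0.0, -1.0]]
ft_force: [-1.0, 0.3, -1.6]
grip_width: 0.0494
gripper_force: 62.9
time_s: 30.4
position: [0.5699, 0.1557, 0.1561]
tool_rot: [[-0.082, 0.997, 0.001], [0.997, 0.082, -0.0], [-0.0, 0.001, -1.0]]
ft_force: [-1.1, -0.2, 2.5]
grip_width: 0.0493
gripper_force: 63.5
```

Contact, centred. I'll release, retreat and check.

```bash
python3 nudge.py '[[[0, 0, 0], 0, 0.055], [[0, 0, 0], 0, 0.06], [[0, 0, 0], 0, 0.07], [[0, 0, 0], 0, 0.08], [[0, 0, 0], 0, 0.085], [[0, 0, -0.03], 0, 0.085], [[0, 0, -0.04], 0, 0.085], [[0, 0, -0.04], 0, 0.085], [[-0.03, 0, 0], 0, 0.085], [[-0.045, 0, 0], 0, 0.085]]'; python3 nudge.py '[[[-0.045, 0, 0], 0, 0.085], [[-0.045, 0, 0], 0, 0.085], [[-0.045, 0, 0], 0, 0.085], [[-0.045, 0, 0], 0, 0.085], [[-0.045, 0, 0], 0, 0.085], [[0, 0, 0], 0, 0.085], [[0, 0, 0], 0, 0.085], [[0, 0, 0], 0, 0.085]]'
python3 - <<'E'
from h import *
t=img('top')
O=np.array([.5692,.157]);ty=np.array([-.0819,.9966]);tx=np.array([.9966,.0819])
c=(270,198)
for _ in range(3): c=soft(t,'green',c,10)
for z in (.1615,.189):
    q=at(t,c,z)[:2]-O;print('green',c,z,q@tx,q@ty)
s=img('side')
a=cv2.resize(t['pixels'][170:230,210:380],None,fx=4,fy=4,interpolation=cv2.INTER_CUBIC)
b=cv2.resize(s['pixels'][190:310,250:370],None,fx=3,fy=3,interpolation=cv2.INTER_CUBIC)
c=np.zeros((600,800,3),'uint8');c[:a.shape[0],:a.shape[1]]=a;c[240:240+b.shape[0],:b.shape[1]]=b
cv2.imwrite('pics/crop4.png',c[:,:,::-1])
E
```

```text
time_s: 31.4
position: [0.576, 0.0818, 0.267]
tool_rot: [[-0.085, 0.996, 0.003], [0.996, 0.085, 0.0], [-0.0, 0.003, -1.0]]
ft_force: [1.0, 0.0, -0.5]
grip_width: 0.0847
gripper_force: 0.0
time_s: 32.2
position: [0.5942, -0.1423, 0.2657]
tool_rot: [[-0.082, 0.997, -0.0], [0.997, 0.082, 0.0], [0.0, -0.0, -1.0]]
ft_force: [-0.4, -0.4, 0.1]
grip_width: 0.085
gripper_force: 0.0
green [269.39729049 197.95762445] 0.1615 0.001194405384407726 0.0011140398396723597
green [269.39729049 197.95762445] 0.189 -0.0022335573826083206 -0.001151871592293724
```

View pics/crop4.png

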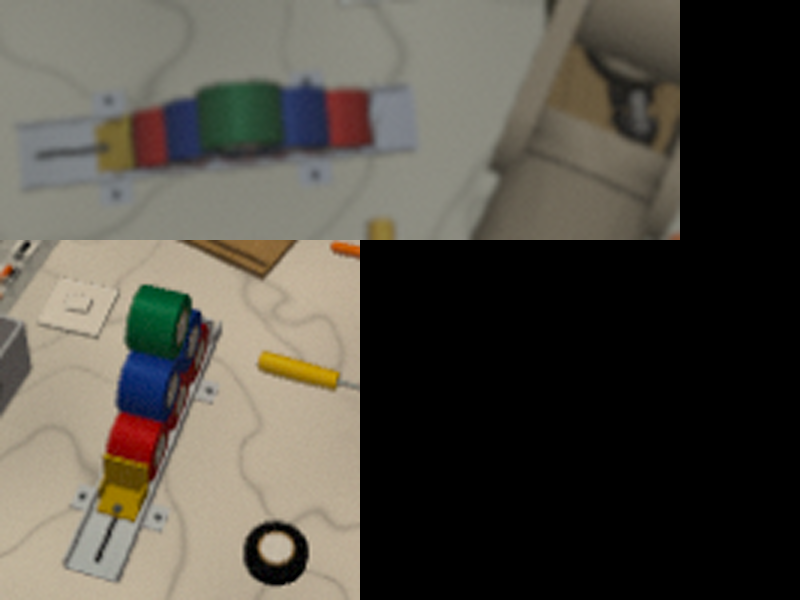

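The picture shows the full pyramid: green at the peak (top crop (240,115)), blues and reds in line below it, the stop closed up and the arm clear.

```bash
python3 -c "
from rig import env;print(env.close_job())"
```

```text
the job is handed in; nothing more can be done
None
```

The job is handed in (no verdict came back): the stop is closed up on the three reds, both blues sit in their gaps, and the green sits on top, about 1 mm off centre by the camera, after roughly 32 s on the robot's clock.

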